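Load the metal analyser with a customer's silver and jewellery

TASK

A customer's lot of silver and jewellery lies on the black desk mat and has to go into the metal analyser. Lay every piece of the lot (whichever of them are there) flat on the floor of the dark sample tray, one piece to a compartment, while the tray is still out on the loading shelf, and have the analyser's hood lifted right back so that it rests on its stop by itself. Then slide the loaded tray between the guides fully home against the back stop with the hood still up, lower the hood until it is fully shut, and leave everything else on the desk where it is.

Things in the scene. Friction and masses are not known exactly. Their poses are not given: they have to be found in the camera images.
- analyser: Desktop metal analyser, fixed. White base 700 mm long (own x -360 to +340), 260 mm wide, flat top 30 mm above the table; the bare loading shelf (x -360 to -123) is level with the chamber floor. White rear cabinet x +170 to +335, 175 mm high. Origin: on the table, on the centre line; own +x points from the front to the rear (the way the tray slides in), y across, z up.
- guide_mouth (a point): Midpoint between the front ends of the two tray guides, on the base top (analyser x = -75, y = 0, 30 mm above the table). The guides are slotted aluminium rails from x = -75 to +80, inner faces at y = +-95 mm, each with a lip 8 to 12 mm above the base top that reaches in to y = +-87; lead-ins flare out to y = +-111 at x = -118.
- tray_home (a point): Where the tray's origin lies when the tray is fully home against the back stop: analyser x = -4, y = 0, 30 mm above the table; the tray's x then along the analyser's x. The steel back stop is at x = +80.
- hood (a joint): Angle in rad of the grey hood with a clear window, hinged at the rear: 0 shut, 1.75 thrown back on its stop. Shut it covers the chamber (analyser x -123 to +95, y +-124, top 130 mm above the table) and clears the tray's grip only if the tray is home. 0.6 kg, 3 N to lift at the handle. Damped: let go below about 1.4 rad it sinks shut, beyond that it sinks back onto its stop and stays.
- hood_handle (a point): Middle of the hood's round bar handle, 12 mm thick, 110 mm long, parallel to the analyser's y, 45 mm off the front panel. Hood shut: analyser x = -168, y = 0, 110 mm above the table; it swings up and back on a 265 mm radius about the hinge. Pinched from above, fingers closing along the analyser's x, it turns between the fingers as the hood swings.
- hood_hinge (a point): Middle of the hood's hinge axis (parallel to the analyser's y): x = +95, y = 0, 80 mm above the table in the analyser's frame. Fixed.
- tray: Dark grey sample tray 168 x 168 mm, 0.35 kg, on the loading shelf. Origin: centre of its underside; own x points to its leading edge, roughly along the analyser's. Floor 4 mm thick, with an 8 mm flange along each side (184 mm over all) for the slots. Walls 4 mm, tops at z = 12 mm; a cross of dividers, tops at z = 9, makes four 78 x 78 mm compartments centred at x, y = +-41.
- tray_grip (a point): Top middle of the tray's upright grip block: 14 mm along x, 30 mm along y, its top 34 mm above the tray's underside, on a lug 4 mm thick behind the rear edge: 100 mm behind the tray's centre (own x = -100, y = 0). Pinch it from above across its 30 mm.
- bar: Cast silver bar, 64 (own x) x 42 (y) x 16 (z) mm, 0.4 kg. Origin: centre of its underside. A piece of the lot; may be absent.
- case: Silver cigarette case, shut, 68 (own x) x 48 (y) x 20 (z) mm, 0.14 kg, rounded edges. Origin: centre of its underside. A piece of the lot; may be absent.
- bangle: Gold bangle lying flat: ring 68 mm outside, 48 mm inside diameter (wall 10 mm), 18 mm high, 0.09 kg. Origin: on its axis at the underside. Pinch its wall. A piece of the lot; may be absent.
- beaker: Small silver beaker, upright, open at the top, 50 mm across, 46 mm high, 0.12 kg. Origin: centre of its underside. A piece of the lot; may be absent.
- salt: Silver salt cellar: low round tub, open at the top, 54 mm across, 30 mm high, 0.11 kg. Origin: centre of its underside. A piece of the lot; may be absent.
- acid: Bystander: small amber test-acid bottle, 29 mm across, 65 mm high, standing among the pieces. Origin: centre of its underside.
- touchstone: Bystander: dark touchstone slab, 90 x 50 x 12 mm. Origin: centre of its underside.
- pliers: Bystander: pliers with red handles, 165 mm long (own x -90 to +75), 12 mm high.
- calculator: Bystander: grey pocket calculator, 75 x 125 x 18 mm. Origin: centre of its underside.
- stapler: Bystander: black stapler, 130 x 34 x 55 mm. Origin: centre of its underside.
- phone: Bystander: cordless phone in its cradle, 80 x 75 mm, 165 mm high. Origin: centre of its underside.
- mug: Bystander: white mug, 80 mm across, 92 mm high. Origin: centre of its underside.

How it is judged:
On the way, in this order (a step that is already met when the one before it is completed fails the run):
1. every piece of the lot lies flat in the tray, the tray is still out on the loading shelf, and the hood rests on its stop (x of bar in the frame of tray between -0.08 and 0.08 m and y of bar in the frame of tray between -0.08 and 0.08 m and z of bar in the frame of tray between 0 and 0.0065 m and angle between each of bar, case, bangle, beaker, salt's own z axis and vertical below 0.08 rad and x of case in the frame of tray between -0.08 and 0.08 m and y of case in the frame of tray between -0.08 and 0.08 m and z of case in the frame of tray between 0 and 0.0065 m and x of bangle in the frame of tray between -0.08 and 0.08 m and y of bangle in the frame of tray between -0.08 and 0.08 m and z of bangle in the frame of tray between 0 and 0.0065 m and x of beaker in the frame of tray between -0.08 and 0.08 m and y of beaker in the frame of tray between -0.08 and 0.08 m and z of beaker in the frame of tray between 0 and 0.0065 m and x of salt in the frame of tray between -0.08 and 0.08 m and y of salt in the frame of tray between -0.08 and 0.08 m and z of salt in the frame of tray between 0 and 0.0065 m and x of tray in the frame of analyser below -0.13 m and value of joint hood above 1.7 rad), for 0.2 s.
2. the loaded tray is fully home between the guides while the hood is still up (x of bar in the frame of tray between -0.08 and 0.08 m and y of bar in the frame of tray between -0.08 and 0.08 m and z of bar in the frame of tray between 0 and 0.0065 m and angle between each of bar, case, bangle, beaker, salt's own z axis and vertical below 0.08 rad and x of case in the frame of tray between -0.08 and 0.08 m and y of case in the frame of tray between -0.08 and 0.08 m and z of case in the frame of tray between 0 and 0.0065 m and x of bangle in the frame of tray between -0.08 and 0.08 m and y of bangle in the frame of tray between -0.08 and 0.08 m and z of bangle in the frame of tray between 0 and 0.0065 m and x of beaker in the frame of tray between -0.08 and 0.08 m and y of beaker in the frame of tray between -0.08 and 0.08 m and z of beaker in the frame of tray between 0 and 0.0065 m and x of salt in the frame of tray between -0.08 and 0.08 m and y of salt in the frame of tray between -0.08 and 0.08 m and z of salt in the frame of tray between 0 and 0.0065 m and x of tray in the frame of analyser above -0.01 m and y of tray in the frame of analyser between -0.006 and 0.006 m and angle between the x axis of tray and the x axis of analyser, either way round below 0.05 rad and z of tray in the frame of analyser below 0.034 m and value of joint hood above 1.5 rad), for 0.2 s.
At the end, for the whole second after the job is handed in: Every piece present lies flat on the tray's floor (its underside within 2.5 mm of the floor, tilted less than 0.08 rad, so inside one compartment); the tray is home (origin within 6 mm of the back-stop position along the guides, 6 mm across, 0.05 rad); the hood is shut (under 0.03 rad); all at rest (x of bar in the frame of tray between -0.08 and 0.08 m and y of bar in the frame of tray between -0.08 and 0.08 m and z of bar in the frame of tray between 0 and 0.0065 m and angle between each of bar, case, bangle, beaker, salt's own z axis and vertical below 0.08 rad and x of case in the frame of tray between -0.08 and 0.08 m and y of case in the frame of tray between -0.08 and 0.08 m and z of case in the frame of tray between 0 and 0.0065 m and x of bangle in the frame of tray between -0.08 and 0.08 m and y of bangle in the frame of tray between -0.08 and 0.08 m and z of bangle in the frame of tray between 0 and 0.0065 m and x of beaker in the frame of tray between -0.08 and 0.08 m and y of beaker in the frame of tray between -0.08 and 0.08 m and z of beaker in the frame of tray between 0 and 0.0065 m and x of salt in the frame of tray between -0.08 and 0.08 m and y of salt in the frame of tray between -0.08 and 0.08 m and z of salt in the frame of tray between 0 and 0.0065 m and x of tray in the frame of analyser above -0.01 m and y of tray in the frame of analyser between -0.006 and 0.006 m and angle between the x axis of tray and the x axis of analyser, either way round below 0.05 rad and z of tray in the frame of analyser below 0.034 m and value of joint hood below 0.03 rad and velocity of joint hood between -0.02 and 0.02 rad/s and linear speed of each of tray, bar, case, bangle, beaker, salt below 0.01 m/s); the robot touches nothing.
It fails at once if a bystander (acid bottle, touchstone, pliers, calculator, stapler, phone or mug) is pushed more than 30 mm from its place (distance of any of acid, touchstone, calculator, stapler, phone, mug, pliers from where it was at the start of the episode above 0.03 m).
Of bar, case, bangle, beaker, salt only 3 to 4 are there at a start; the rules pass over those that are not, and their reading is None.
At some moment in a run one of bar, case, bangle, beaker, salt may be knocked a few centimetres aside while the robot is not near it.
Once in a run the grip may slacken for a moment while it holds something.
It also fails if it takes over 208 s, if anything falls off the work surface, if the arm or the gripper's body presses on something with over 40 N, if the wrist force passes 120 N, or if a joint passes its speed limit or range.

ROBOT

A 6-joint arm with a two-finger parallel gripper is mounted at the origin on the work surface. World frame = base frame: x ahead of the robot, y to its left, z up, the work surface at z = 0. Lengths are in m, angles in rad, forces in N, time in s.
With the tool pointing down it reaches from about 0.3 to 0.775 m from the base axis. Payload 14.6 kg.
Tool frame: the origin (TCP) lies on the centre line of the jaws, within the pads' length; the fingertips stand 19 mm ahead of it and the grasp point (between the pads) is the TCP; z points along the fingers, y is the line along which they close (so a half turn about z gives the same grasp; the last joint's range is limited). The gripper opens to 94 mm and grips with 3 to 60 N. Pads are 16 mm wide; open, the fingers measure 119 mm over their backs; the gripper's body (75 mm by 177 mm) begins 78 mm behind the grasp point.
Start: joints at [-1.238, 0.3, 1.521, -0, 1.321, -0.067], TCP at [0.214, -0.507, 0.224] pointing down, gripper open.
Joint ranges: [-3.03, 3.03], [-0.79, 2.21], [0.23, 2.52], [-1.04, 4.18], [0, 3.07], [-2.55, 2.55]. Speed limits (rad/s): [2.22, 2.22, 2.57, 3.14, 3.14, 3.14].

INTERFACE

Orientations are given as [roll, pitch, yaw] about the fixed x, y, z axes, in that order (R = Rz(yaw) Ry(pitch) Rx(roll)).
In Python, from station import get_obs, camera, workorder gives the robot as it stands.
- The arm moves only by the tool play_rows, never from a script. Its argument "motion" is a list that holds one entry, the list of rows, each a list of 7 numbers: the shift along the tool's x, y, z as a fraction of full scale, then the turn, a rotation vector about the tool's x, y, z as a fraction of full scale, then the opening, from -1 (shut) to 1 (fully open). In form: [[[x, y, z, ax, ay, az, grip], ...]]. A call has 1 to 10 rows; each row is the pose to reach, as a shift and turn from the pose commanded when the call began, along the tool's axes at that moment, turning the shorter way round; what a row does not reach only later rows make up. Full scale, the value 1, is 0.25 m for a shift and 2 pi rad for a turn. A row lasts 1/10 s, in which the tool goes at most 50 mm and 8.59 degrees, less where a joint would pass 70% of its speed; a pose out of reach is approached as far as the arm can. A call with a number of a shift or a turn outside -1 to 1 is refused whole. A call with a gripper value outside its range is refused whole. The fingers move at their own pace and stop on an object; "grip_force" is the grip in N (left out, the last holds). Time passes only in rows, so rows that repeat a pose let the fingers close. It gives the time, the measured TCP pose, the force, the opening and the grip force at its end, in the units of the state.
- get_obs(): the state, without advancing time (a new reading comes with each control period).
- camera(name): name is "side" or "top"; returns a dict with "frame" (400x640x3 uint8, red, green, blue), "z_map" (400x640 float32, m along the optical axis (not along the pixel's ray), 0 where there is no reading), "camera_matrix" (3x3 intrinsics, pixels), "T" (4x4, takes a point from camera to world coordinates). Camera axes: x right, y up, looking along -z (the intrinsics and any distortion apply to the point x, -y, -z); pixel columns grow to the right and rows downward; lengths in m; the calibration is good to about 2 mm. A picture is of the moment at which its call begins.
- workorder.hand_in(): hands the job in; it is judged then, once.
The state is a dict: "time_s": time; "qpos": joint angles; "joint_vel": joint speeds; "tau": joint torques, N m; "ee_pos": TCP position; "eef_rot": TCP orientation; "force": force on the tool from outside, world axes, zero at the start; "moment": the same for the moment, N m; "grip_width": finger opening in m; "grip_force": force on a finger pad.
Only numpy, scipy, OpenCV 4.12 (cv2) and the standard library are available. Lean on these libraries where they do the work, as an engineer would, in place of code of your own. Each camera call takes 0.05 s, during which the arm holds its last target. There are 200 camera calls.

## Working session

There is one attempt and no reset: what is moved stays moved. The work goes in short steps, Python scripts to look and compute and a tool call to move; the robot and the scene stay as the last step left them, time stands still between calls to the robot, and variables do not carry over. Pictures are saved under pics/ and viewed, at most 14 in all, crops included, and the job is handed in when it is done.

Besides the shell and the picture viewer there is one more tool, called after "Request:" in YAML: its name, and indented under it one key for each argument. play_rows: Moves the arm, as the interface text tells. Its arguments: {"type":"object","properties":{"motion":{"type":"array"},"grip_force":{"type":"number"}},"required":["motion"]}

```bash
mkdir -p pics; ls; cat > h.py <<'E'
import numpy as np,cv2
from station import get_obs,camera,workorder
def snap(n,f=None):
    c=camera(n); 
    if f: cv2.imwrite('pics/'+f,c['frame'][:,:,::-1])
    return c
def cloud(c):
    K=c['camera_matrix'];z=c['z_map'];v,u=np.mgrid[:z.shape[0],:z.shape[1]]
    P=np.stack([(u-K[0,2])/K[0,0]*z,-(v-K[1,2])/K[1,1]*z,-z],-1)
    W=P@c['T'][:3,:3].T+c['T'][:3,3]; W[z==0]=np.nan; return W
E
python3 - <<'E'
from h import *
o=get_obs();print(o)
for n in('top','side'):
    c=snap(n,n+'0.png');print(c['camera_matrix'],c['T'],[k for k in c]);np.savez(n+'0.npz',**c)
E
```

```text
pics
{'time_s': 0.0, 'qpos': array([-1.23758120e+00,  3.00459966e-01,  1.52154917e+00, -4.26404790e-08,
        1.32070070e+00, -6.65844442e-02]), 'joint_vel': array([-8.21030383e-04,  9.90159234e-04, -1.80336854e-03,  6.22063911e-05,
        2.77588642e-04, -9.88063518e-04]), 'tau': array([ 3.68675855e-04, -5.31807268e+01, -3.52736449e+01,  7.08416803e-02,
        2.43924907e-02, -8.80518724e-05]), 'ee_pos': array([ 0.21400879, -0.50640779,  0.22390593]), 'eef_rot': array([-3.14047794e+00, -7.42908716e-05,  3.99799544e-01]), 'force': array([-0.18720735, -0.78888117,  0.4888035 ]), 'moment': array([-0.07438891,  0.02078618, -0.05238069]), 'grip_force': 0.0, 'grip_width': 0.09393103059126152}
[[431.00144205   0.         320.71129418]
 [  0.         431.00144205 202.6018855 ]
 [  0.           0.           1.        ]] [[ 0.01780323  0.9903242  -0.13762637  0.37464098]
 [-0.99978142  0.01612364 -0.01330927 -0.09558574]
 [-0.01096145  0.13783324  0.99039479  1.25352055]
 [ 0.          0.          0.          1.        ]] ['frame', 'z_map', 'camera_matrix', 'T']
[[418.39940966   0.         326.20334135]
 [  0.         418.39940966 201.51921448]
 [  0.           0.           1.        ]] [[ 0.90408607  0.22091417 -0.3658214   0.07743071]
 [-0.42734666  0.46377036 -0.77607466 -1.04523012]
 [-0.00178877  0.85797085  0.51369526  0.74666008]
 [ 0.          0.          0.          1.        ]] ['frame', 'z_map', 'camera_matrix', 'T']
```

View pics/top0.png

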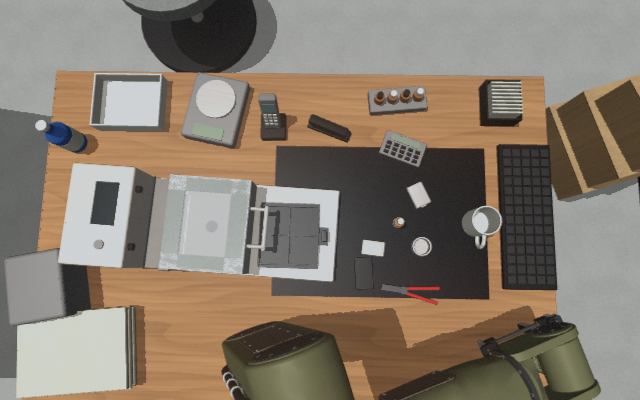

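View pics/side0.png

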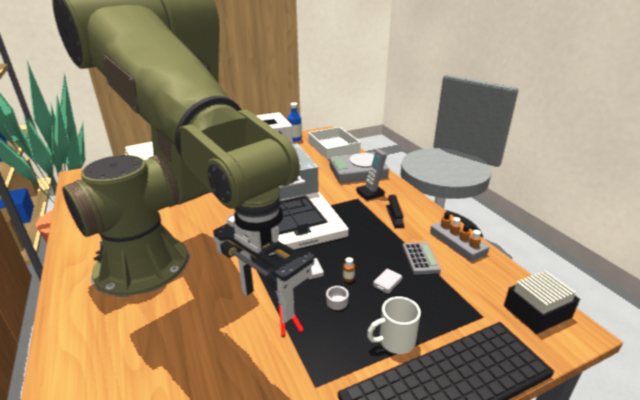

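The top view shows two light blocks at (418,194) and (373,248), and a round tub at (421,246). The acid bottle is at (398,223), the touchstone at (363,273) and the pliers at (410,292). The analyser is on the left, with the tray on its shelf around (290,235) and the hood handle at about (257,228).

```bash
cat > m.py <<'E'
from h import *
def ray(c,uv,z):
    K=c['camera_matrix'];uv=np.atleast_2d(np.asarray(uv,float))
    d=np.c_[(uv[:,0]-K[0,2])/K[0,0],-(uv[:,1]-K[1,2])/K[1,1],-np.ones(len(uv))]@c['T'][:3,:3].T
    o=c['T'][:3,3]; return (o+d*((z-o[2])/d[:,2])[:,None])[:,:2]
def pieces(c,verbose=True):
    """bright blobs on the mat: outline ray-cast on the top height"""
    W=cloud(c);f=c['frame'].astype(int);out=[]
    m=((f.min(2)>110)).astype(np.uint8); roi=np.zeros_like(m);roi[150:290,342:470]=1
    n,L,s,_=cv2.connectedComponentsWithStats(m*roi)
    for i in range(1,n):
        if s[i,4]<60: continue
        z=np.nanpercentile(W[L==i][:,2],[10,50,90])
        cs,_=cv2.findContours((L==i).astype(np.uint8),cv2.RETR_EXTERNAL,cv2.CHAIN_APPROX_NONE)
        p=ray(c,cs[0][:,0],z[1]).astype(np.float32)*1000
        r=cv2.minAreaRect(p);out.append((s[i],z,r))
        if verbose: print(s[i],'z',z.round(4),'rect mm',np.round(r[0],1),np.round(r[1],1),round(r[2],1))
    return out
E
python3 - <<'E'
from m import *
c=dict(np.load('top0.npz'));W=cloud(c)
pieces(c)
f=c['frame']
big=cv2.resize(f[150:290,140:450],None,fx=2.55,fy=2.55,interpolation=cv2.INTER_CUBIC)
cv2.imwrite('pics/crop0.png',big[:,:,::-1])
# heights on mat
for p in [(418,194),(373,248),(421,246),(398,223),(363,273),(450,180),(330,200),(290,235),(324,236),(258,228),(330,250)]: print(p,W[p[1],p[0]].round(4))
# base top shelf: points with z~0.03 
m=(np.abs(W[:,:,2]-0.03)<0.006)&(f.min(2)>150)
m[:, :255]=0; m[:,345:]=0
m=cv2.morphologyEx(m.astype(np.uint8),cv2.MORPH_OPEN,np.ones((2,2)))
cs,_=cv2.findContours(m,cv2.RETR_EXTERNAL,cv2.CHAIN_APPROX_NONE)
k=max(cs,key=cv2.contourArea);p=ray(c,k[:,0],0.03).astype(np.float32)*1000
h=cv2.convexHull(p)[:,0];print('shelf hull',cv2.minAreaRect(p));
print(cv2.approxPolyDP(h.reshape(-1,1,2),4,True)[:,0].round(1))
E
```

```text
[379 150  45  16 220] z [0.0123 0.0157 0.0186] rect mm [ 684.2 -312.8] [ 45.1 129.3] 0.9
[407 182  24  26 376] z [0.0158 0.0194 0.0227] rect mm [ 573.5 -361.8] [68.9 45.9] 25.9
[412 237  20  19 275] z [0.0024 0.0065 0.0298] rect mm [ 426.8 -370.7] [51.5 54.7] 1.0
[361 240  24  17 326] z [0.0118 0.0154 0.0185] rect mm [ 419.5 -229.5] [63.9 41.2] 83.4
(418, 194) [ 0.5764 -0.3606  0.016 ]
(373, 248) [ 0.4181 -0.23    0.0204]
(421, 246) [ 0.4269 -0.3702  0.0022]
(398, 223) [ 0.4865 -0.2941  0.0641]
(363, 273) [ 0.3473 -0.2024  0.0142]
(450, 180) [ 0.6226 -0.4591 -0.0013]
(330, 200) [ 0.5526 -0.1056  0.0304]
(290, 235) [0.45   0.0058 0.0365]
(324, 236) [ 0.4472 -0.0903  0.0638]
(258, 228) [0.4684 0.0974 0.0346]
(330, 250) [ 0.41   -0.1077  0.0326]
shelf hull ((455.8062438964844, -16.80048370361328), (217.46441650390625, 257.43701171875), 87.0392074584961)
[[ 587.4   85.3]
 [ 334.1   87.4]
 [ 324.  -117.4]
 [ 576.3 -131.2]]
```

View pics/crop0.png

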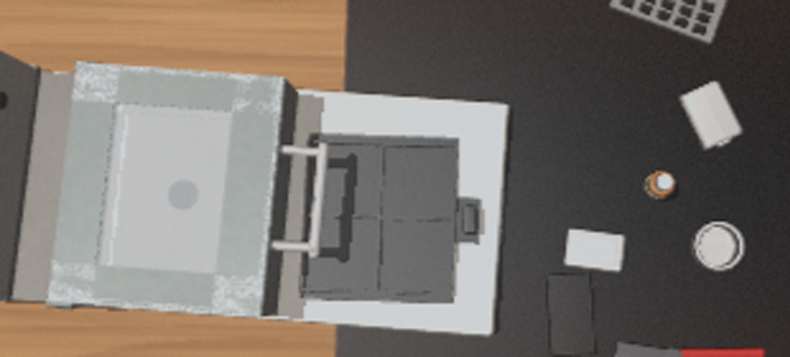

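Identified: the case at about (574,-362) mm, the bar at (420,-230) and the salt at (427,-371), with its rim at 30 mm. There is no bangle or beaker. Next I refine the analyser, tray, handle and salt positions, then move.

```bash
cat >> m.py <<'E'
AX=np.array([np.cos(1.520),np.sin(1.520)])
def rel(x,y,z,yaw,p=None):
    from scipy.spatial.transform import Rotation as R
    o=get_obs();p=o['ee_pos'] if p is None else p
    Rt=R.from_euler('xyz',o['eef_rot']);T=R.from_euler('xyz',[np.pi,0,yaw])
    s=Rt.inv().apply(np.array([x,y,z])-p)/.25; t=(Rt.inv()*T).as_rotvec()/(2*np.pi)
    print('rel',s.round(3),t.round(4))
E
python3 - <<'E'
from m import *
c=dict(np.load('top0.npz'));W=cloud(c);f=c['frame'].astype(int);g=f.mean(2)
# shelf edges, subpixel along columns/rows
def edge(line,lo,hi,thr):
    s=line[lo:hi];i=np.where(np.diff(np.sign(s-thr)))[0]
    return [lo+k+(thr-s[k])/(s[k+1]-s[k]) for k in i]
fr=[];
for v in range(200,272,3):
    e=edge(g[v],328,350,120)
    if e: fr.append((e[-1],v))
up=[];lo=[]
b=f[:,:,2].astype(float)
for u in range(272,332,3):
    e=edge(b[:,u],178,200,160); e and up.append((u,e[0]))
    e=edge(b[:,u],262,290,160); e and lo.append((u,e[-1]))
for n,q in(('front',fr),('up',up),('low',lo)):
    p=ray(c,q,.03)*1000; l=cv2.fitLine(p.astype(np.float32),cv2.DIST_HUBER,0,.01,.01).ravel()
    print(n,len(q),l.round(4),'ang',np.degrees(np.arctan2(l[1],l[0])).round(2))
# handle
m=(W[:,:,2]>.085)&(W[:,:,2]<.125)&(g>110);m[:,:256]=0;m[:,275:]=0;m[:200]=0;m[255:]=0
v,u=np.nonzero(m);print('handle',len(u),np.c_[ray(c,np.c_[u,v],.114)*1000].mean(0),u.min(),u.max(),v.min(),v.max(),np.nanmedian(W[m][:,2]))
# tray
m=((g<105)).astype(np.uint8);r=np.zeros_like(m);r[198:272,255:320]=1
m=cv2.morphologyEx(m*r,cv2.MORPH_OPEN,np.ones((3,3)))
cs,_=cv2.findContours(m,cv2.RETR_EXTERNAL,cv2.CHAIN_APPROX_NONE);k=max(cs,key=cv2.contourArea)
print('tray',cv2.minAreaRect((ray(c,k[:,0],.035)*1000).astype(np.float32)),k[:,0].min(0),k[:,0].max(0))
m=(W[:,:,2]>.052);m[:, :314]=0;m[:,334:]=0;m[:222]=0;m[252:]=0
v,u=np.nonzero(m);print('grip',len(u),(ray(c,np.c_[u,v],.064)*1000).mean(0),np.nanmedian(W[m][:,2]))
# salt
m=(f.min(2)>110).astype(np.uint8);m[:230]=0;m[265:]=0;m[:,:405]=0;m[:,440:]=0
v,u=np.nonzero(m);p=(ray(c,np.c_[u,v],.03)*1000).astype(np.float32);print('salt',cv2.minEnclosingCircle(p),np.nanmax(W[m>0][:,2]))
rel(.460,.065,.20,-.051)
E
```

```text
front 24 [ 9.985000e-01 -5.400000e-02  4.818563e+02 -1.251724e+02] ang -3.1
up 20 [ 5.520000e-02  9.985000e-01  5.862486e+02 -2.442650e+01] ang 86.84
low 20 [ 5.730000e-02  9.984000e-01  3.290688e+02 -3.054690e+01] ang 86.72
handle 245 [464.89399825  71.04295363] 256 268 206 250 0.11360249823889901
tray ((488.916748046875, -34.29212188720703), (96.62277221679688, 80.2362289428711), 3.4349472522735596) [290 205] [319 238]
grip 55 [449.40118682 -89.98222362] 0.06238334212013252
salt ((426.375732421875, -365.94378662109375), 27.482908248901367) 0.03425192495628382
rel [ 1.796 -1.722  0.098] [-0.0002  0.      0.0717]
```

Request:
play_rows:
  motion:
    - [[0.98, -1.0, 0, 0, 0, 0.0725, 1], [0.98, -1.0, 0, 0, 0, 0.0725, 1], [0.98, -1.0, 0, 0, 0, 0.0725, 1], [0.98, -1.0, 0, 0, 0, 0.0725, 1], [0.98, -1.0, 0, 0, 0, 0.0725, -0.15], [0.98, -1.0, 0, 0, 0, 0.0725, -0.15], [0.98, -1.0, 0, 0, 0, 0.0725, -0.15], [0.98, -1.0, 0, 0, 0, 0.0725, -0.15], [0.98, -1.0, 0, 0, 0, 0.0725, -0.15]]

```text
time_s: 1.0
ee_pos: [0.3428, -0.1802, 0.2245]
eef_rot: [3.141, -0.0, -0.053]
force: [0.2, 0.7, -0.9]
grip_width: 0.0576
grip_force: 0.0
```

Request:
play_rows:
  motion:
    - [[0.426, -1.0, 0, 0, 0, 0, -0.15], [0.426, -1.0, 0, 0, 0, 0, -0.15], [0.426, -1.0, 0, 0, 0, 0, -0.15], [0.426, -1.0, 0, 0, 0, 0, -0.15], [0.426, -1.0, 0, 0, 0, 0, -0.15], [0.426, -1.0, 0, 0, 0, 0, -0.15], [0.426, -1.0, 0, 0, 0, 0, -0.15], [0.426, -1.0, 0, 0, 0, 0, -0.15]]

```text
time_s: 1.8
ee_pos: [0.4628, 0.0614, 0.224]
eef_rot: [3.141, 0.001, -0.057]
force: [0.3, -0.4, 0.4]
grip_width: 0.0403
grip_force: 0.0
```

```bash
python3 - <<'E'
from m import *
o=get_obs();print(o['ee_pos'],o['eef_rot'],o['grip_width'],o['time_s'])
rel(.463,.069,.112,-.056)
E
```

```text
[0.46278115 0.06141829 0.22397638] [ 3.14121875e+00  1.01261414e-03 -5.65760420e-02] 0.040326457338123976 1.8
rel [-0.    -0.03   0.448] [ 0.0001  0.0002 -0.0001]
```

Request:
play_rows:
  motion:
    - [[0, -0.03, 0.15, 0, 0, 0, -0.15], [0, -0.03, 0.3, 0, 0, 0, -0.15], [0, -0.03, 0.448, 0, 0, 0, -0.15], [0, -0.03, 0.448, 0, 0, 0, -0.15], [0, -0.03, 0.448, 0, 0, 0, -1], [0, -0.03, 0.448, 0, 0, 0, -1], [0, -0.03, 0.448, 0, 0, 0, -1], [0, -0.03, 0.448, 0, 0, 0, -1], [0, -0.03, 0.448, 0, 0, 0, -1]]
  grip_force: 15

```text
time_s: 2.7
ee_pos: [0.4637, 0.0691, 0.1137]
eef_rot: [3.139, -0.002, -0.055]
force: [-1.9, -11.8, 7.1]
grip_width: 0.0117
grip_force: 15.0
```

```bash
python3 - <<'E'
from m import *
o=get_obs();p=o['ee_pos'];print(p,o['eef_rot'],o['grip_width'],o['force'])
# handle arc: displacement along ax and z for hood angle th from the shut position
r=np.hypot(.263,.030);a0=np.pi-np.arctan2(.030,.263)
for th in np.r_[0.1:1.75:0.1]:
    dx=.263+r*np.cos(a0-th);dz=r*np.sin(a0-th)-.030
    print(round(th,2),'tool y',round(-dx/.25,3),'z',round(-dz/.25,3))
E
```

```text
[0.46366675 0.0690694  0.11367214] [ 3.13948445e+00 -1.94105132e-03 -5.54156042e-02] 0.011673633695655071 [ -1.86162195 -11.81637747   7.09802129]
0.1 tool y -0.017 z -0.104
0.2 tool y -0.045 z -0.207
0.3 tool y -0.082 z -0.306
0.4 tool y -0.13 z -0.4
0.5 tool y -0.186 z -0.49
0.6 tool y -0.252 z -0.573
0.7 tool y -0.325 z -0.649
0.8 tool y -0.405 z -0.718
0.9 tool y -0.492 z -0.779
1.0 tool y -0.585 z -0.83
1.1 tool y -0.682 z -0.872
1.2 tool y -0.783 z -0.904
1.3 tool y -0.886 z -0.926
1.4 tool y -0.991 z -0.937
1.5 tool y -1.097 z -0.938
1.6 tool y -1.203 z -0.928
1.7 tool y -1.307 z -0.908
```

Request:
play_rows:
  motion:
    - [[0, -0.01, -0.104, 0, 0, 0, -1], [0, -0.037, -0.207, 0, 0, 0, -1], [0, -0.074, -0.306, 0, 0, 0, -1], [0, -0.122, -0.4, 0, 0, 0, -1], [0, -0.178, -0.49, 0, 0, 0, -1], [0, -0.244, -0.573, 0, 0, 0, -1], [0, -0.317, -0.649, 0, 0, 0, -1], [0, -0.397, -0.718, 0, 0, 0, -1], [0, -0.484, -0.779, 0, 0, 0, -1], [0, -0.577, -0.83, 0, 0, 0, -1]]

```text
time_s: 3.7
ee_pos: [0.4716, 0.2135, 0.3234]
eef_rot: [3.14, -0.005, -0.057]
force: [1.3, -8.5, 6.7]
grip_width: 0.0112
grip_force: 15.0
```

Request:
play_rows:
  motion:
    - [[0, -0.097, -0.042, 0, 0, 0, -1], [0, -0.198, -0.074, 0, 0, 0, -1], [0, -0.301, -0.096, 0, 0, 0, -1], [0, -0.406, -0.107, 0, 0, 0, -1], [0, -0.512, -0.108, 0, 0, 0, -1], [0, -0.618, -0.098, 0, 0, 0, -1], [0, -0.65, -0.094, 0, 0, 0, -1], [0, -0.65, -0.094, 0, 0, 0, -0.15], [0, -0.65, -0.094, 0, 0, 0, -0.15], [0, -0.65, -0.3, 0, 0, 0, -0.15]]

```text
time_s: 4.7
ee_pos: [0.4793, 0.375, 0.3874]
eef_rot: [3.134, 0.01, -0.056]
force: [1.0, 0.8, -0.0]
grip_width: 0.032
grip_force: 0.0
```

Request:
play_rows:
  motion:
    - [[0, 0, -0.2, 0, 0, 0, 0.5], [0, 0.3, -0.2, 0, 0, 0, 1], [0, 1, -0.2, 0, 0, 0, 1], [0, 1, -0.2, 0, 0, 0, 1], [0, 1, -0.2, 0, 0, 0, 1], [0, 1, -0.2, 0, 0, 0, 1], [0, 1, -0.2, 0, 0, 0, 1]]

```text
time_s: 5.4
ee_pos: [0.4655, 0.1219, 0.4445]
eef_rot: [3.141, -0.002, -0.062]
force: [0.4, 1.0, 0.2]
grip_width: 0.0882
grip_force: 0.0
```

```bash
python3 - <<'E'
from m import *
c=snap('top','top1.png');np.savez('top1.npz',**c);pieces(c)
o=get_obs();print(o['ee_pos'],o['eef_rot'],o['time_s'])
E
```

```text
[379 150  46  17 244] z [0.0118 0.0154 0.0189] rect mm [ 682.8 -314.3] [ 48.1 132.3] 0.9
[407 182  24  26 382] z [0.0157 0.0191 0.0226] rect mm [ 573.3 -361.2] [69.1 47.2] 25.6
[412 237  20  19 282] z [0.0024 0.0069 0.0307] rect mm [ 426.8 -370.6] [51.5 54.7] 1.0
[361 240  24  17 331] z [0.012  0.0152 0.0183] rect mm [ 419.3 -230. ] [64.8 41.3] 83.9
[0.46579561 0.1240922  0.44434818] [-3.14135121e+00 -1.51010957e-03 -6.04332728e-02] 5.45
```

View pics/top1.png

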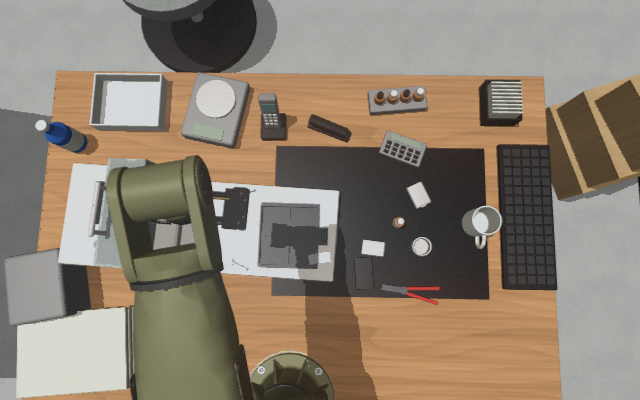

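The hood now rests back, with its handle at about (98,210). The tray outline is clear at columns 259–320 and rows 203–268, and the pieces have not moved.

```bash
cat >> m.py <<'E'
def tray(c,zt=.042,cols=(250,330),rows=(196,275)):
    """tray wall-top outline: dark against the white shelf, line per side"""
    g=cv2.GaussianBlur(c['frame'],(3,3),0).astype(float).mean(2); L={}
    def first(s):
        k=np.argmin(np.diff(s)); return k+.5 if np.diff(s)[k]<-25 else None
    q={'lead':[], 'yp':[], 'ym':[]}
    for v in range(212,262,2):
        e=first(g[v,cols[0]:cols[0]+22]); e is not None and q['lead'].append((cols[0]+e,v))
    for u in range(264,316,2):
        e=first(g[rows[0]:rows[0]+18,u]); e is not None and q['ym'].append((u,rows[0]+e))
        e=first(g[rows[1]:rows[1]-18:-1,u]); e is not None and q['yp'].append((u,rows[1]-e))
    for n,p in q.items():
        l=cv2.fitLine((ray(c,p,zt if n=='lead' else .034)*1000).astype(np.float32),cv2.DIST_HUBER,0,.01,.01).ravel()
        print(n,len(p),l[2:].round(1),np.degrees(np.arctan2(l[1],l[0])).round(2)); L[n]=l
    return L
E
python3 - <<'E'
from m import *
c=dict(np.load('top1.npz'));tray(c)
W=cloud(c)
m=(W[:,:,2]>.052)&(W[:,:,2]<.075);m[:, :314]=0;m[:,334:]=0;m[:222]=0;m[252:]=0
v,u=np.nonzero(m);print('grip',len(u),(ray(c,np.c_[u,v],.064)*1000).mean(0))
rel(.4194,-.2298,.10,1.459)
E
```

```text
lead 25 [437.7  92.8] -1.22
yp 26 [358.3   5.7] 89.34
ym 26 [542.5  20.7] 88.79
grip 55 [449.00045019 -89.98919436]
rel [-0.102  1.425  1.377] [ 2.000e-04 -2.000e-04 -2.418e-01]
```

Request:
play_rows:
  motion:
    - [[-0.1, 1, 0.6, 0, 0, -0.2418, 0.4], [-0.1, 1, 0.6, 0, 0, -0.2418, 0.4], [-0.1, 1, 0.6, 0, 0, -0.2418, 0.4], [-0.1, 1, 0.6, 0, 0, -0.2418, 0.4], [-0.1, 1, 0.6, 0, 0, -0.2418, 0.4], [-0.1, 1, 0.6, 0, 0, -0.2418, 0.4], [-0.1, 1, 0.6, 0, 0, -0.2418, 0.4], [-0.1, 1, 0.6, 0, 0, -0.2418, 0.4], [-0.1, 1, 0.6, 0, 0, -0.2418, 0.4], [-0.1, 1, 0.6, 0, 0, -0.2418, 0.4]]

```text
time_s: 6.45
ee_pos: [0.4275, -0.1209, 0.2934]
eef_rot: [-3.141, -0.0, 1.363]
force: [-0.1, -0.4, -0.8]
grip_width: 0.066
grip_force: 0.0
```

```bash
python3 - <<'E'
from m import *
print(get_obs()['ee_pos'],get_obs()['eef_rot']);rel(.4194,-.2298,.025,1.459)
E
```

```text
[ 0.42748232 -0.12090931  0.29338801] [-3.14133683e+00 -1.69100686e-04  1.36295654e+00]
rel [-0.433  0.059  1.073] [-0.     -0.     -0.0153]
```

Request:
play_rows:
  motion:
    - [[-0.49, 0.06, 0.2, 0, 0, -0.0153, 0.32], [-0.49, 0.06, 0.4, 0, 0, -0.0153, 0.32], [-0.49, 0.06, 0.7, 0, 0, -0.0153, 0.32], [-0.49, 0.06, 0.8, 0, 0, -0.0153, 0.32], [-0.49, 0.06, 0.8, 0, 0, -0.0153, 0.32]]

```text
time_s: 6.95
ee_pos: [0.4161, -0.244, 0.093]
eef_rot: [3.141, 0.0, 1.453]
force: [1.2, -0.9, 0.5]
grip_width: 0.0618
grip_force: 0.0
```

```bash
python3 - <<'E'
from m import *
c=snap('top');print(get_obs()['ee_pos'],get_obs()['eef_rot']);rel(.4178,-.244,.025,1.459)
s=snap('side');f=s['frame'];cv2.imwrite('pics/side2.png',cv2.resize(f[200:330,230:430],None,fx=3.5,fy=3.5)[:,:,::-1])
pieces(c)
E
```

```text
[ 0.41298751 -0.24314763  0.08560278] [-3.13271443 -0.00453591  1.4523187 ]
rel [-0.002  0.022  0.242] [-0.0014 -0.0007 -0.0011]
[379 150  45  16 216] z [0.0125 0.0155 0.0189] rect mm [ 684.3 -312.8] [ 45.1 129.3] 0.9
[407 182  24  26 376] z [0.0159 0.0191 0.0222] rect mm [ 573.6 -361.9] [68.9 46. ] 25.9
```

View pics/side2.png

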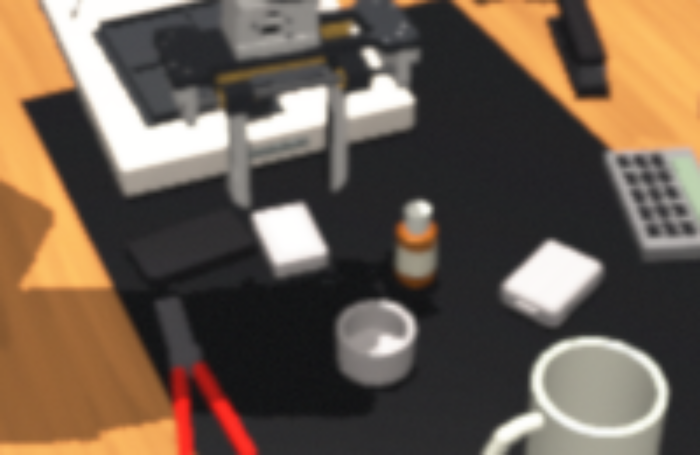

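Request:
play_rows:
  motion:
    - [[0, 0, 0.0, 0, 0, 0, 0.2], [0, 0, 0.1, 0, 0, 0, 0.2], [0, 0.0, 0.2, 0, 0, 0, 0.2], [0, 0, 0.274, 0, 0, 0, 0.2], [0, 0, 0.274, 0, 0, 0, 0.2], [0, 0, 0.274, 0, 0, 0, 0.2]]

```text
time_s: 7.65
ee_pos: [0.4174, -0.2442, 0.0286]
eef_rot: [3.139, 0.001, 1.453]
force: [-1.0, 0.2, 0.9]
grip_width: 0.0567
grip_force: 0.0
```

Request:
play_rows:
  motion:
    - [[0, 0, 0.008, 0, 0, 0, -1], [0, 0, 0.008, 0, 0, 0, -1], [0, 0, 0.008, 0, 0, 0, -1], [0, 0, 0.008, 0, 0, 0, -1], [0, 0, -0.1, 0, 0, 0, -1], [0, 0, -0.3, 0, 0, 0, -1], [0, 0, -0.3, 0, 0, 0, -1]]
  grip_force: 45

```text
time_s: 8.35
ee_pos: [0.4181, -0.2453, 0.1065]
eef_rot: [3.134, 0.004, 1.453]
force: [0.3, -0.6, -4.3]
grip_width: 0.0413
grip_force: 45.0
```

```bash
python3 - <<'E'
from m import *
o=get_obs();print(o['ee_pos'],o['eef_rot'],o['grip_width'],o['force']);rel(.4919,.0352,.10,1.5525)
E
```

```text
[ 0.41806516 -0.24529898  0.10646107] [3.13415526 0.00397297 1.45264698] 0.04133087757200272 [ 0.29363894 -0.59018101 -4.34274197]
rel [1.149 0.161 0.022] [ 0.0012  0.0007 -0.0159]
```

Request:
play_rows:
  motion:
    - [[0.2, 0.1, 0, 0, 0, 0, -1], [0.4, 0.16, 0, 0, 0, -0.0159, -1], [0.6, 0.16, 0, 0, 0, -0.0159, -1], [0.8, 0.16, 0, 0, 0, -0.0159, -1], [1.0, 0.16, 0, 0, 0, -0.0159, -1], [1.0, 0.16, 0, 0, 0, -0.0159, -1], [1.0, 0.16, 0, 0, 0, -0.0159, -1]]

```text
time_s: 9.05
ee_pos: [0.4848, 0.0008, 0.1004]
eef_rot: [-3.14, 0.0, 1.555]
force: [-0.5, -0.2, -3.7]
grip_width: 0.0415
grip_force: 45.0
```

```bash
python3 - <<'E'
from m import *
o=get_obs();print(o['ee_pos'],o['eef_rot'],o['grip_width'],o['force']);rel(.4919,.0352,.060,1.5525)
pieces(snap('top'))
E
```

```text
[0.48483739 0.0007804  0.10041901] [-3.14043711e+00  2.55314793e-05  1.55530969e+00] 0.041475504183272144 [-0.53713789 -0.21293217 -3.69073276]
rel [0.138 0.026 0.162] [-0.0002  0.      0.0004]
[379 150  46  17 246] z [0.0125 0.0159 0.0186] rect mm [ 682.7 -314.2] [ 48.1 132.2] 0.9
[407 182  24  26 381] z [0.0152 0.0191 0.0223] rect mm [ 573.3 -361.2] [69.1 47.2] 25.6
[412 237  20  19 280] z [0.0028 0.0069 0.0306] rect mm [ 426.8 -370.7] [51.5 54.8] 1.0
```

Request:
play_rows:
  motion:
    - [[0.138, 0.026, 0, 0, 0, 0, -1], [0.138, 0.026, 0, 0, 0, 0, -1], [0.138, 0.026, 0.08, 0, 0, 0, -1], [0.138, 0.026, 0.14, 0, 0, 0, -1], [0.138, 0.026, 0.162, 0, 0, 0, -1], [0.138, 0.026, 0.162, 0, 0, 0, -1], [0.138, 0.026, 0.162, 0, 0, 0, -1]]

```text
time_s: 9.8
ee_pos: [0.4926, 0.0331, 0.0609]
eef_rot: [3.141, 0.0, 1.551]
force: [-0.3, 0.4, -3.2]
grip_width: 0.041
grip_force: 45.0
```

Request:
play_rows:
  motion:
    - [[0.005, 0, 0.008, 0, 0, 0, -1], [0.005, 0, 0.008, 0, 0, 0, 0.08], [0.005, 0, 0.008, 0, 0, 0, 0.08], [0.005, 0, 0.008, 0, 0, 0, 0.08], [0.005, 0, -0.2, 0, 0, 0, 0.1], [0.005, 0, -0.4, 0, 0, 0, 0.3], [0.005, 0, -0.4, 0, 0, 0, 0.3]]

```text
time_s: 10.5
ee_pos: [0.4947, 0.0353, 0.1665]
eef_rot: [3.132, -0.0, 1.553]
force: [-0.1, -0.6, 0.1]
grip_width: 0.0605
grip_force: 0.0
```

```bash
python3 - <<'E'
from m import *
o=get_obs();print(o['ee_pos'],o['eef_rot'],o['grip_width'],o['force']);rel(.5734,-.3616,.1,.449)
E
```

```text
[0.4947369  0.03531972 0.16652735] [ 3.13203335e+00 -2.11773953e-04  1.55277901e+00] 0.06050208200659879 [-0.0987961  -0.6194362   0.14716041]
rel [-1.582  0.341  0.269] [ 0.0013 -0.0009  0.1757]
```

Request:
play_rows:
  motion:
    - [[-0.2, 0.04, 0, 0, 0, 0.1757, 0.4], [-1, 0.3, 0, 0, 0, 0.1757, 0.4], [-1, 0.3, 0, 0, 0, 0.1757, 0.4], [-1, 0.3, 0, 0, 0, 0.1757, 0.4], [-1, 0.3, 0, 0, 0, 0.1757, 0.4], [-1, 0.3, 0, 0, 0, 0.1757, 0.4], [-1, 0.3, 0, 0, 0, 0.1757, 0.4], [-1, 0.3, 0, 0, 0, 0.1757, 0.4], [-1, 0.3, 0, 0, 0, 0.1757, 0.4], [-1, 0.3, 0, 0, 0, 0.1757, 0.4]]

```text
time_s: 11.5
ee_pos: [0.5627, -0.216, 0.1603]
eef_rot: [-3.141, 0.0, 0.451]
force: [-0.5, -0.2, -0.9]
grip_width: 0.0658
grip_force: 0.0
```

```bash
python3 - <<'E'
from m import *
o=get_obs();print(o['ee_pos'],o['eef_rot'],o['grip_width'],o['force']);rel(.5734,-.3616,.028,.449)
c=snap('top');pieces(c)
f=c['frame'];cv2.imwrite('pics/top3.png',cv2.resize(f[190:285,240:345],None,fx=5,fy=5)[:,:,::-1])
E
```

```text
[ 0.56274208 -0.2159723   0.16026812] [-3.14132095e+00  2.18964571e-04  4.50793322e-01] 0.06579989425255105 [-0.51656579 -0.16583832 -0.92963135]
rel [-0.215  0.543  0.529] [-0.      0.      0.0003]
[411 182  19  26 304] z [0.0163 0.0193 0.0223] rect mm [ 574.1 -362.9] [66.6 43.2] 25.6
[413 237  19  19 262] z [0.0021 0.0064 0.0305] rect mm [ 426.8 -372.1] [51.5 52. ] 1.0
```

View pics/top3.png

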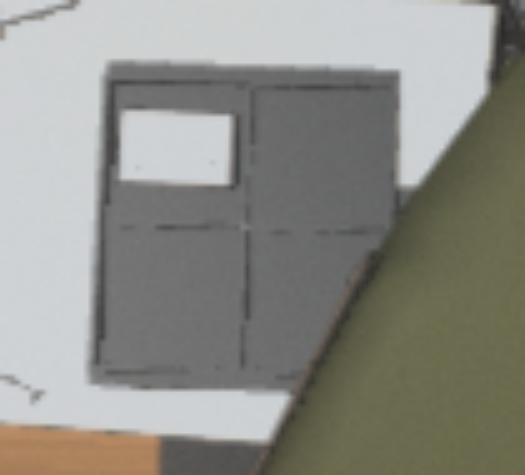

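The bar lies inside the upper-left (lead, -y) compartment. Next is the case.

Request:
play_rows:
  motion:
    - [[-0.1, 0.2, 0, 0, 0, 0, 0.4], [-0.215, 0.4, 0, 0, 0, 0, 0.4], [-0.215, 0.543, 0.1, 0, 0, 0, 0.4], [-0.215, 0.543, 0.3, 0, 0, 0, 0.4], [-0.215, 0.543, 0.4, 0, 0, 0, 0.4], [-0.215, 0.543, 0.5, 0, 0, 0, 0.4], [-0.215, 0.543, 0.529, 0, 0, 0, 0.4], [-0.215, 0.543, 0.529, 0, 0, 0, 0.4]]

```text
time_s: 12.35
ee_pos: [0.5731, -0.3614, 0.0278]
eef_rot: [-3.14, 0.001, 0.45]
force: [0.2, 0.2, 0.5]
grip_width: 0.066
grip_force: 0.0
```

Request:
play_rows:
  motion:
    - [[0, 0, 0, 0, 0, 0, -1], [0, 0, 0, 0, 0, 0, -1], [0, 0, 0, 0, 0, 0, -1], [0, 0, 0, 0, 0, 0, -1], [0, 0, -0.1, 0, 0, 0, -1], [0, 0, -0.3, 0, 0, 0, -1], [0, 0, -0.3, 0, 0, 0, -1]]
  grip_force: 30

```text
time_s: 13.05
ee_pos: [0.5755, -0.3633, 0.1108]
eef_rot: [3.132, -0.005, 0.449]
force: [0.6, 0.3, -0.1]
grip_width: 0.0478
grip_force: 30.0
```

```bash
python3 - <<'E'
from m import *
o=get_obs();print(o['ee_pos'],o['eef_rot'],o['grip_width'],o['force']);rel(.4907,-.0327,.1,1.5525)
E
```

```text
[ 0.57545799 -0.36328919  0.11080773] [ 3.13243824 -0.00507091  0.4486982 ] 0.04778481001425071 [ 0.61107376  0.29077478 -0.08289701]
rel [ 0.268 -1.339  0.032] [ 1.800e-03  1.000e-04 -1.757e-01]
```

Request:
play_rows:
  motion:
    - [[0.2, -1, 0, 0, 0, -0.1757, -1], [0.2, -1, 0, 0, 0, -0.1757, -1], [0.2, -1, 0, 0, 0, -0.1757, -1], [0.2, -1, 0, 0, 0, -0.1757, -1], [0.2, -1, 0, 0, 0, -0.1757, -1], [0.2, -1, 0, 0, 0, -0.1757, -1], [0.2, -1, 0, 0, 0, -0.1757, -1], [0.2, -1, 0, 0, 0, -0.1757, -1], [0.2, -1, 0, 0, 0, -0.1757, -1]]

```text
time_s: 13.95
ee_pos: [0.5099, -0.1147, 0.1035]
eef_rot: [3.141, 0.0, 1.553]
force: [0.3, 0.2, -0.6]
grip_width: 0.048
grip_force: 3.0
```

```bash
python3 - <<'E'
from m import *
o=get_obs();print(o['ee_pos'],o['eef_rot'],o['grip_width'],o['force']);rel(.4907,-.0327,.0625,1.5525)
pieces(snap('top'))
E
```

```text
[ 0.50989893 -0.11466955  0.10353435] [3.14113714e+00 1.13254561e-04 1.55349994e+00] 0.047964729644585244 [ 0.27945728  0.20258687 -0.59748276]
rel [ 0.327 -0.083  0.164] [0.0001 0.     0.0002]
[379 150  45  17 238] z [0.0126 0.0158 0.0186] rect mm [ 682.7 -312.8] [ 48.1 129.3] 0.9
[412 237  20  19 279] z [0.0023 0.0071 0.03  ] rect mm [ 426.8 -370.6] [51.5 54.7] 1.0
```

Request:
play_rows:
  motion:
    - [[0, 0, 0, 0, 0, 0, -1], [0, 0, 0, 0, 0, 0, -1], [0, 0, 0, 0, 0, 0, -1]]
  grip_force: 30

```text
time_s: 14.3
ee_pos: [0.5099, -0.1149, 0.1034]
eef_rot: [3.141, 0.0, 1.552]
force: [0.5, -0.1, -1.0]
grip_width: 0.048
grip_force: 30.0
```

```bash
python3 - <<'E'
from m import *
s=snap('side');f=s['frame'];cv2.imwrite('pics/side4.png',cv2.resize(f[170:300,200:360],None,fx=4.5,fy=4.5)[:,:,::-1])
E
```

```text
(no output)
```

View pics/side4.png

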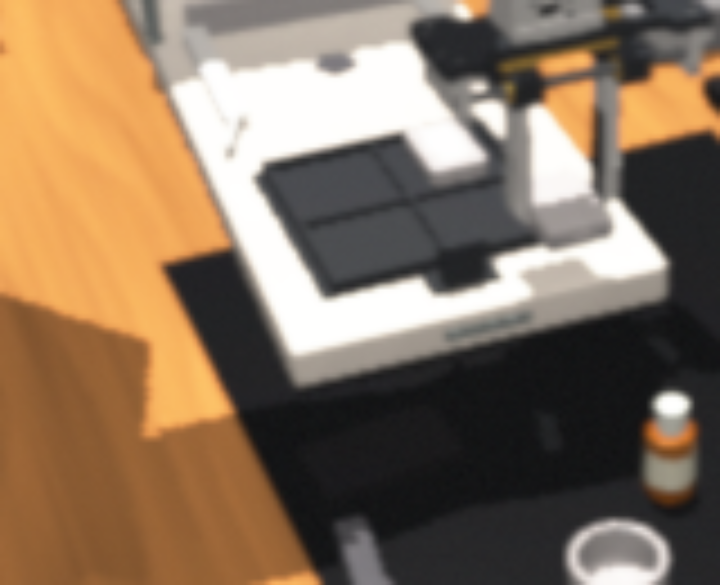

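The case is still held after the slackening. I'll measure how far it slipped from the side depth.

```bash
python3 - <<'E'
from m import *
s=snap('side');W=cloud(s);p=get_obs()['ee_pos']
for v in range(206,228,2): print(v,[tuple((W[v,u]*1000).round(0).astype(int)) if np.isfinite(W[v,u]).all() else None for u in (318,322,326,330,334)],s['frame'][v,326])
E
```

```text
206 [(np.int64(487), np.int64(-122), np.int64(128)), (np.int64(564), np.int64(20), np.int64(29)), (np.int64(576), np.int64(15), np.int64(28)), (np.int64(589), np.int64(11), np.int64(27)), (np.int64(537), np.int64(-124), np.int64(115))] [254 254 251]
208 [(np.int64(486), np.int64(-125), np.int64(123)), (np.int64(516), np.int64(-85), np.int64(92)), (np.int64(527), np.int64(-90), np.int64(92)), (np.int64(582), np.int64(-4), np.int64(30)), (np.int64(535), np.int64(-126), np.int64(110))] [252 249 247]
210 [(np.int64(486), np.int64(-123), np.int64(115)), (np.int64(511), np.int64(-96), np.int64(93)), (np.int64(520), np.int64(-104), np.int64(95)), (np.int64(576), np.int64(-15), np.int64(30)), (np.int64(536), np.int64(-126), np.int64(103))] [251 248 246]
212 [(np.int64(486), np.int64(-125), np.int64(109)), (np.int64(506), np.int64(-107), np.int64(94)), (np.int64(517), np.int64(-111), np.int64(93)), (np.int64(528), np.int64(-115), np.int64(92)), (np.int64(535), np.int64(-127), np.int64(97))] [250 247 245]
214 [(np.int64(484), np.int64(-127), np.int64(104)), (np.int64(503), np.int64(-114), np.i
[... 981 characters left out ...]
p.int64(489), np.int64(-143), np.int64(85)), (np.int64(499), np.int64(-149), np.int64(86)), (np.int64(512), np.int64(-149), np.int64(82)), (np.int64(524), np.int64(-149), np.int64(79))] [130 125 123]
224 [(np.int64(507), np.int64(-74), np.int64(31)), (np.int64(489), np.int64(-145), np.int64(79)), (np.int64(499), np.int64(-150), np.int64(80)), (np.int64(542), np.int64(-86), np.int64(28)), (np.int64(553), np.int64(-91), np.int64(28))] [163 156 149]
226 [(np.int64(504), np.int64(-82), np.int64(30)), (np.int64(517), np.int64(-83), np.int64(27)), (np.int64(527), np.int64(-90), np.int64(28)), (np.int64(538), np.int64(-94), np.int64(27)), (np.int64(548), np.int64(-102), np.int64(29))] [252 251 246]
```

Request:
play_rows:
  motion:
    - [[0.15, -0.08, 0, 0, 0, 0, -1], [0.327, -0.083, 0, 0, 0, 0, -1], [0.327, -0.083, 0, 0, 0, 0, -1], [0.327, -0.083, 0.06, 0, 0, 0, -1], [0.327, -0.083, 0.12, 0, 0, 0, -1], [0.327, -0.083, 0.152, 0, 0, 0, -1], [0.327, -0.083, 0.152, 0, 0, 0, -1], [0.327, -0.083, 0.152, 0, 0, 0, -1]]

```text
time_s: 15.2
ee_pos: [0.4908, -0.0329, 0.0657]
eef_rot: [3.141, 0.0, 1.552]
force: [0.1, 0.3, -0.5]
grip_width: 0.0479
grip_force: 30.0
```

Request:
play_rows:
  motion:
    - [[0, 0, 0.006, 0, 0, 0, -1], [0, 0, 0.006, 0, 0, 0, 0.2], [0, 0, 0.006, 0, 0, 0, 0.2], [0, 0, 0.006, 0, 0, 0, 0.2], [0, 0, -0.1, 0, 0, 0, 0.2], [0, 0, -0.3, 0, 0, 0, 0.3], [-0.2, 0, -0.4, 0, 0, 0, 0.5], [-0.4, 0, -0.4, 0, 0, 0, 0.5], [-0.6, 0, -0.4, 0, 0, 0, 0.5], [-0.6, 0, -0.4, 0, 0, 0, 0.5]]

```text
time_s: 16.2
ee_pos: [0.4874, -0.1869, 0.1657]
eef_rot: [3.141, 0.001, 1.549]
force: [-0.2, 0.4, -0.8]
grip_width: 0.0707
grip_force: 0.0
```

```bash
python3 - <<'E'
from m import *
o=get_obs();print(o['ee_pos'],o['eef_rot'],o['grip_width'],o['force']);rel(.4264,-.366,.029,1.2)
c=snap('top');pieces(c)
f=c['frame'];cv2.imwrite('pics/top5.png',cv2.resize(f[190:285,240:345],None,fx=5,fy=5)[:,:,::-1])
E
```

```text
[ 0.48743552 -0.186866    0.1657111 ] [3.14081945e+00 9.77881478e-04 1.54858830e+00] 0.07074191708017968 [-0.16114557  0.42404061 -0.75112455]
rel [-0.721 -0.229  0.547] [0.0001 0.0001 0.0555]
[379 150  45  16 216] z [0.0128 0.0157 0.0185] rect mm [ 684.3 -312.8] [ 45.1 129.3] 0.9
[353 220  27  10  72] z [0.3316 0.3333 0.3352] rect mm [ 451.2 -179. ] [58.5 13.3] 71.6
[413 237  19  19 261] z [0.0019 0.0062 0.0299] rect mm [ 426.9 -372.1] [51.5 52.1] 1.0
```

View pics/top5.png

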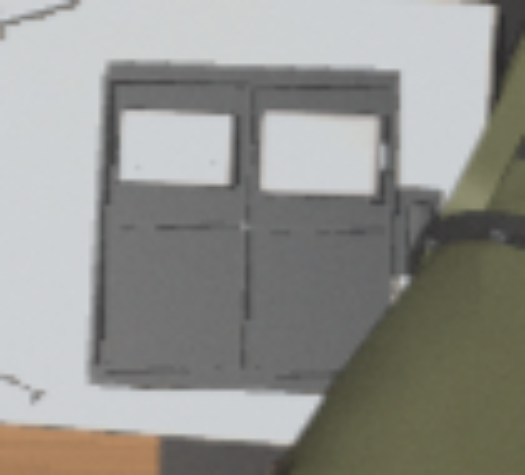

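Both blocks are well inside their compartments. Next is the salt.

Request:
play_rows:
  motion:
    - [[-0.2, -0.1, 0, 0, 0, 0.0555, 0.7], [-0.4, -0.23, 0, 0, 0, 0.0555, 0.7], [-0.6, -0.23, 0, 0, 0, 0.0555, 0.7], [-0.721, -0.229, 0.1, 0, 0, 0.0555, 0.7], [-0.721, -0.229, 0.2, 0, 0, 0.0555, 0.7], [-0.721, -0.229, 0.35, 0, 0, 0.0555, 0.7], [-0.721, -0.229, 0.45, 0, 0, 0.0555, 0.7], [-0.721, -0.229, 0.53, 0, 0, 0.0555, 0.7], [-0.721, -0.229, 0.547, 0, 0, 0.0555, 0.7], [-0.721, -0.229, 0.547, 0, 0, 0.0555, 0.7]]

```text
time_s: 17.25
ee_pos: [0.4277, -0.361, 0.0286]
eef_rot: [-3.141, -0.0, 1.205]
force: [0.7, 0.5, 1.2]
grip_width: 0.0801
grip_force: 0.0
```

Request:
play_rows:
  motion:
    - [[0, 0, 0, 0, 0, 0, -1], [0, 0, 0, 0, 0, 0, -1], [0, 0, 0, 0, 0, 0, -1], [0, 0, 0, 0, 0, 0, -1], [0, 0, -0.1, 0, 0, 0, -1], [0, 0, -0.3, 0, 0, 0, -1], [0, 0, -0.4, 0, 0, 0, -1], [0, 0, -0.4, 0, 0, 0, -1]]
  grip_force: 30

```text
time_s: 18.05
ee_pos: [0.4285, -0.3629, 0.1325]
eef_rot: [3.136, 0.002, 1.204]
force: [0.4, 0.6, -1.0]
grip_width: 0.052
grip_force: 29.9
```

```bash
python3 - <<'E'
from m import *
o=get_obs();print(o['ee_pos'],o['eef_rot'],o['grip_width'],o['force']);rel(.4103,.0507,.11,1.5525)
E
```

```text
[ 0.42845577 -0.36289223  0.13246302] [3.13567873e+00 2.49782892e-03 1.20377223e+00] 0.05197644776928802 [ 0.39681511  0.64212484 -1.04162973]
rel [ 1.518 -0.662  0.082] [ 0.0009  0.0006 -0.0555]
```

Request:
play_rows:
  motion:
    - [[0.2, -0.1, 0, 0, 0, 0, -1], [0.4, -0.2, 0, 0, 0, -0.0555, -1], [0.6, -0.3, 0, 0, 0, -0.0555, -1], [0.8, -0.4, 0, 0, 0, -0.0555, -1], [1, -0.5, 0, 0, 0, -0.0555, -1], [1, -0.5, 0, 0, 0, -0.0555, -1], [1, -0.5, 0, 0, 0, -0.0555, -1]]

```text
time_s: 18.75
ee_pos: [0.3993, -0.0808, 0.1276]
eef_rot: [-3.14, -0.001, 1.556]
force: [-0.1, -1.0, -0.9]
grip_width: 0.0519
grip_force: 29.9
```

```bash
python3 - <<'E'
from m import *
o=get_obs();print(o['ee_pos'],o['eef_rot'],o['grip_width'],o['force']);rel(.4105,.0537,.064,1.5525)
E
```

```text
[ 0.39933864 -0.08083742  0.12763244] [-3.13989705e+00 -8.01146925e-04  1.55581346e+00] 0.05189633514770829 [-0.05612361 -1.00048601 -0.89682591]
rel [0.539 0.037 0.255] [-0.0003 -0.0001  0.0005]
```

Request:
play_rows:
  motion:
    - [[0.2, 0.037, 0, 0, 0, 0, -1], [0.4, 0.037, 0, 0, 0, 0, -1], [0.539, 0.037, 0.0, 0, 0, 0, -1], [0.539, 0.037, 0.1, 0, 0, 0, -1], [0.539, 0.037, 0.17, 0, 0, 0, -1], [0.539, 0.037, 0.22, 0, 0, 0, -1], [0.539, 0.037, 0.25, 0, 0, 0, -1], [0.539, 0.037, 0.255, 0, 0, 0, -1], [0.539, 0.037, 0.255, 0, 0, 0, -1]]

```text
time_s: 19.65
ee_pos: [0.4122, 0.0507, 0.0648]
eef_rot: [-3.141, 0.0, 1.552]
force: [0.5, 0.0, -1.7]
grip_width: 0.0523
grip_force: 29.9
```

Request:
play_rows:
  motion:
    - [[0, 0, 0.004, 0, 0, 0, -1], [0, 0, 0.004, 0, 0, 0, 0.3], [0, 0, 0.004, 0, 0, 0, 0.3], [0, 0, 0.004, 0, 0, 0, 0.3], [0, 0, -0.1, 0, 0, 0, 0.3], [0, 0, -0.3, 0, 0, 0, 0.3], [0, 0, -0.5, 0, 0, 0, 0.3], [0, 0, -0.5, 0, 0, 0, 0.3]]

```text
time_s: 20.45
ee_pos: [0.4143, 0.0511, 0.1957]
eef_rot: [3.132, -0.001, 1.553]
force: [-0.4, -0.2, -0.5]
grip_width: 0.0609
grip_force: 0.0
```

```bash
python3 - <<'E'
from m import *
o=get_obs();print(o['ee_pos'],o['eef_rot'],o['grip_width'],o['force']);rel(.449,-.091,.20,.0)
E
```

```text
[0.41429056 0.05107111 0.19571788] [ 3.13176260e+00 -5.64918789e-04  1.55262167e+00] 0.060891825263414544 [-0.43058863 -0.22619445 -0.49674731]
rel [-0.566  0.149 -0.016] [ 0.0012 -0.0013  0.2471]
```

Request:
play_rows:
  motion:
    - [[-0.2, 0.1, 0, 0, 0, 0, 0.3], [-0.4, 0.14, 0, 0, 0, 0, 0.3], [-0.6, 0.14, 0, 0, 0, 0, 0.3], [-0.8, 0.14, 0, 0, 0, 0, 0.3], [-1, 0.14, 0, 0, 0, 0, 0.3], [-1, 0.14, 0, 0, 0, 0, 0.3]]

```text
time_s: 21.05
ee_pos: [0.4418, -0.2036, 0.1893]
eef_rot: [-3.141, 0.0, 1.548]
force: [0.7, 1.0, 0.7]
grip_width: 0.0611
grip_force: 0.0
```

```bash
python3 - <<'E'
from m import *
c=snap('top');np.savez('top6.npz',**c);W=cloud(c)
f=c['frame'];cv2.imwrite('pics/top6.png',cv2.resize(f[150:290,60:345],None,fx=2.8,fy=2.8)[:,:,::-1])
tray(c)
m=(W[:,:,2]>.052)&(W[:,:,2]<.075);m[:, :314]=0;m[:,334:]=0;m[:222]=0;m[252:]=0
v,u=np.nonzero(m);print('grip',len(u),(ray(c,np.c_[u,v],.064)*1000).mean(0))
rel(.4487,-.091,.062,1.5525)
E
```

```text
lead 25 [443.2  92.8] -0.6
yp 26 [358.3   5.7] 89.34
ym 26 [542.6  11.1] 88.7
grip 60 [451.02295666 -88.04348423]
rel [0.445 0.018 0.509] [-0.0001 -0.     -0.0006]
```

View pics/top6.png

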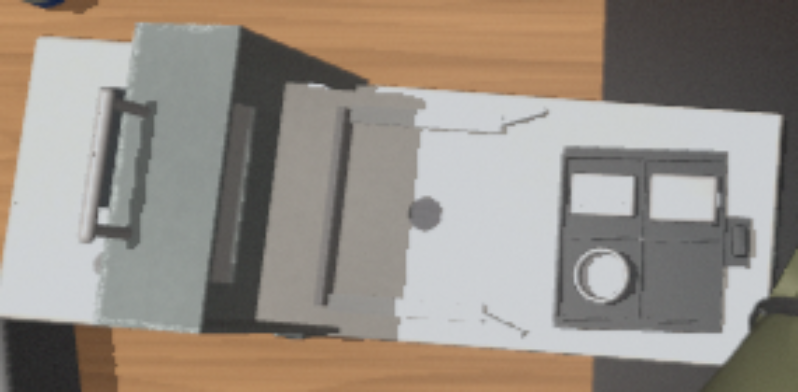

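All three pieces are in their own compartments, with the lead/+y one holding the salt and the rear/+y one empty. The hood is on its stop. Next I check the guide axis against the base fit.

```bash
python3 - <<'E'
from m import *
c=dict(np.load('top6.npz'))
o=np.array([472.2,235.9]);ax=np.array([.0555,.9985]);ay=np.array([-.9985,.0555])
for n,uv in dict(flare_up=(255.7,190),flare_lo=(247.5,268.9),in_up=(239.6,196.4),in_lo=(233.2,260),stop_up=(60+349/2.8,150+108/2.8),stop_lo=(60+320/2.8,150+304/2.8)).items():
    p=ray(c,uv,.042)[0]*1000;print(n,p.round(1),'analyser',((p-o)@ax).round(1),((p-o)@ay).round(1))
print('tray',((np.array([450.5,9])-o)@ax),((np.array([450.5,9])-o)@ay))
E
```

```text
flare_up [576.3 106.9] analyser -123.0 -111.1
flare_lo [353.4 121.2] analyser -121.2 112.3
in_up [557.1 152.2] analyser -78.9 -89.4
in_lo [377.2 162.2] analyser -78.9 90.8
stop_up [577.2 310.7] analyser 80.5 -100.7
stop_lo [378.2 327.6] analyser 86.3 98.9
tray -227.764 9.074499999999988
```

Request:
play_rows:
  motion:
    - [[0.2, 0.02, 0, 0, 0, 0, 0.3], [0.45, 0.02, 0, 0, 0, 0, 0.1], [0.45, 0.02, 0.1, 0, 0, 0, 0.1], [0.45, 0.02, 0.3, 0, 0, 0, 0.1], [0.45, 0.02, 0.4, 0, 0, 0, 0.1], [0.45, 0.02, 0.48, 0, 0, 0, 0.1], [0.45, 0.02, 0.515, 0, 0, 0, 0.1], [0.45, 0.02, 0.515, 0, 0, 0, 0.1]]

```text
time_s: 21.9
ee_pos: [0.4491, -0.0864, 0.0605]
eef_rot: [-3.14, -0.001, 1.553]
force: [-0.8, 0.9, 0.2]
grip_width: 0.0516
grip_force: 0.0
```

Request:
play_rows:
  motion:
    - [[0, 0, 0, 0, 0, 0, -1], [0, 0, 0, 0, 0, 0, -1], [0, 0, 0, 0, 0, 0, -1], [0, 0, 0, 0, 0, 0, -1]]
  grip_force: 25

```text
time_s: 22.3
ee_pos: [0.4498, -0.0873, 0.0619]
eef_rot: [3.141, 0.0, 1.553]
force: [-3.2, 0.5, 7.4]
grip_width: 0.0299
grip_force: 25.0
```

```bash
python3 - <<'E'
from m import *
o=get_obs();print(o['ee_pos'],o['eef_rot'],o['grip_width'],o['force'],o['moment'])
ax=np.array([.0555,.9985]);ay=np.array([-.9985,.0555]);O=np.array([.4722,.2359])
for x in(-.318,-.300,-.2,-.105): 
    t=O+ax*x+ay*.0006;rel(t[0],t[1],o['ee_pos'][2],1.515)
E
```

```text
[ 0.44976038 -0.08733653  0.0618547 ] [3.14085431e+00 2.19885153e-04 1.55256376e+00] 0.02988890867588911 [-3.20139446  0.50030463  7.39173063] [0.12993362 0.59519557 0.10149534]
rel [0.023 0.016 0.   ] [0.0001 0.     0.006 ]
rel [ 0.095  0.019 -0.   ] [0.0001 0.     0.006 ]
rel [ 0.495  0.034 -0.   ] [0.0001 0.     0.006 ]
rel [ 0.875  0.048 -0.   ] [0.0001 0.     0.006 ]
```

Request:
play_rows:
  motion:
    - [[0.0, 0.008, -0.004, 0, 0, 0.003, -1], [0.01, 0.016, -0.004, 0, 0, 0.006, -1], [0.02, 0.016, -0.004, 0, 0, 0.006, -1], [0.025, 0.016, -0.004, 0, 0, 0.006, -1], [0.025, 0.016, -0.004, 0, 0, 0.006, -1]]

```text
time_s: 22.8
ee_pos: [0.4539, -0.0809, 0.0621]
eef_rot: [3.141, -0.0, 1.515]
force: [0.2, -1.4, -5.0]
grip_width: 0.03
grip_force: 25.0
```

```bash
python3 - <<'E'
from m import *
o=get_obs();print(o['ee_pos'],o['eef_rot'],o['grip_width'],o['force'],o['moment'])
c=snap('top');f=c['frame'];cv2.imwrite('pics/top7.png',cv2.resize(f[170:280,200:345],None,fx=5,fy=5)[:,:,::-1])
tray(c,cols=(246,330))
ax=np.array([.0555,.9985]);ay=np.array([-.9985,.0555]);O=np.array([.4722,.2359])
for x in(-.250,-.2,-.105): 
    t=O+ax*x+ay*.0006;rel(t[0],t[1],o['ee_pos'][2],1.515)
E
```

```text
[ 0.45385466 -0.0809211   0.06211535] [ 3.14114019e+00 -1.34067446e-04  1.51480110e+00] 0.029957243207510805 [ 0.15869303 -1.35607044 -4.96192706] [-0.19293292 -0.06044638  0.05929179]
lead 25 [426.4 100.5] -2.5
yp 6 [368.8  62.8] 86.96
ym 23 [551.4  41.5] 86.86
rel [0.269 0.    0.   ] [ 0.0001 -0.     -0.    ]
rel [0.469 0.    0.   ] [ 0.0001 -0.     -0.    ]
rel [0.849 0.    0.   ] [ 0.0001 -0.     -0.    ]
```

View pics/top7.png

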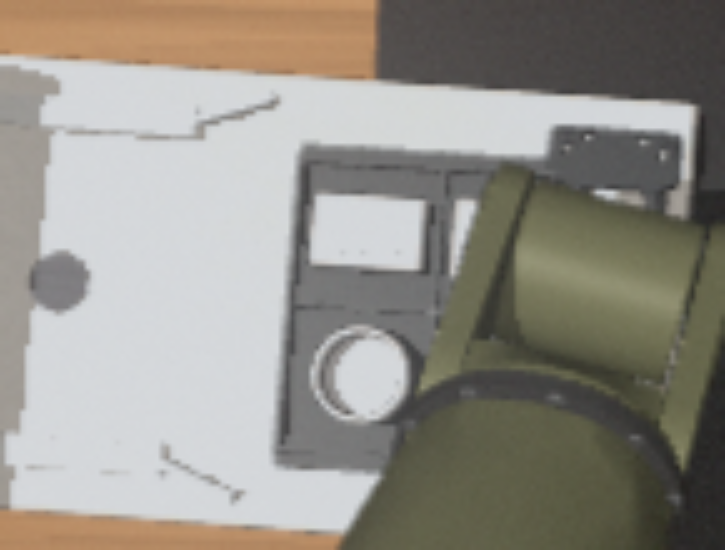

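Request:
play_rows:
  motion:
    - [[0.03, 0.0, 0.002, 0, 0, 0, -1], [0.08, 0.0, 0.002, 0, 0, 0, -1], [0.13, 0.0, 0.002, 0, 0, 0, -1], [0.18, 0.0, 0.002, 0, 0, 0, -1], [0.23, 0.0, 0.002, 0, 0, 0, -1], [0.28, 0.0, 0.002, 0, 0, 0, -1], [0.33, 0.0, 0.002, 0, 0, 0, -1], [0.38, 0, 0.002, 0, 0, 0, -1], [0.42, 0, 0.002, 0, 0, 0, -1], [0.44, 0, 0.002, 0, 0, 0, -1]]

```text
time_s: 23.85
ee_pos: [0.4601, 0.0292, 0.0619]
eef_rot: [3.141, 0.0, 1.515]
force: [0.4, -6.8, 0.1]
grip_width: 0.0299
grip_force: 25.0
```

Request:
play_rows:
  motion:
    - [[0.04, 0, 0, 0, 0, 0, -1], [0.08, 0, 0, 0, 0, 0, -1], [0.12, 0, 0, 0, 0, 0, -1], [0.16, 0, 0, 0, 0, 0, -1], [0.2, 0, 0, 0, 0, 0, -1], [0.24, 0, 0, 0, 0, 0, -1], [0.28, 0, 0, 0, 0, 0, -1], [0.32, 0, 0, 0, 0, 0, -1], [0.35, 0, 0, 0, 0, 0, -1], [0.36, 0, 0, 0, 0, 0, -1]]

```text
time_s: 24.85
ee_pos: [0.465, 0.1188, 0.0619]
eef_rot: [3.141, 0.0, 1.515]
force: [-0.5, -8.2, 1.5]
grip_width: 0.0295
grip_force: 25.0
```

Request:
play_rows:
  motion:
    - [[0.015, 0, 0, 0, 0, 0, -1], [0.03, 0, 0, 0, 0, 0, -1], [0.04, 0, 0, 0, 0, 0, -1], [0.05, 0, 0, 0, 0, 0, -1], [0.05, 0, 0, 0, 0, 0, -1]]

```text
time_s: 25.35
ee_pos: [0.4658, 0.131, 0.0619]
eef_rot: [3.141, 0.0, 1.515]
force: [0.5, -4.0, 2.4]
grip_width: 0.0298
grip_force: 25.0
```

Request:
play_rows:
  motion:
    - [[0.008, 0, 0, 0, 0, 0, -1], [0.016, 0, 0, 0, 0, 0, -1], [0.024, 0, 0, 0, 0, 0, -1], [0.032, 0, 0, 0, 0, 0, -1], [0.032, 0, 0, 0, 0, 0, -1]]

```text
time_s: 25.85
ee_pos: [0.4653, 0.1367, 0.0617]
eef_rot: [-3.139, 0.005, 1.515]
force: [-6.3, -26.0, 9.7]
grip_width: 0.0298
grip_force: 25.0
```

Request:
play_rows:
  motion:
    - [[-0.006, 0, 0, 0, 0, 0, -1], [-0.006, 0, 0, 0, 0, 0, 0.1], [-0.006, 0, 0, 0, 0, 0, 0.1], [-0.006, 0, 0, 0, 0, 0, 0.1], [-0.006, 0, -0.15, 0, 0, 0, 0.1], [-0.006, 0, -0.35, 0, 0, 0, 0.1], [-0.2, 0, -0.55, 0, 0, 0, 0.1], [-0.4, 0, -0.6, 0, 0, 0, 0.1], [-0.6, 0, -0.6, 0, 0, 0, 0.1], [-0.8, 0, -0.6, 0, 0, 0, 0.1]]

```text
time_s: 26.85
ee_pos: [0.4558, -0.0442, 0.2124]
eef_rot: [3.139, 0.0, 1.516]
force: [1.3, 0.2, 0.3]
grip_width: 0.0514
grip_force: 0.0
```

```bash
python3 - <<'E'
from m import *
o=get_obs();print(o['ee_pos'],o['eef_rot'],o['time_s'])
c=snap('top');np.savez('top8.npz',**c);W=cloud(c);f=c['frame'];cv2.imwrite('pics/top8.png',cv2.resize(f[150:290,60:345],None,fx=2.8,fy=2.8)[:,:,::-1])
m=(W[:,:,2]>.052)&(W[:,:,2]<.075);m[:, :230]=0;m[:,270:]=0;m[:215]=0;m[252:]=0
v,u=np.nonzero(m);p=(ray(c,np.c_[u,v],.064)*1000);print('grip',len(u),p.mean(0))
O=np.array([472.2,235.9]);ax=np.array([.0555,.9985]);ay=np.array([-.9985,.0555]);print(((p-O)@ax).mean(),((p-O)@ay).mean())
# open hood handle
m=(W[:,:,2]>.30)&(W[:,:,2]<.36);m[:,120:]=0;v,u=np.nonzero(m);print('handle',len(u),np.nanmedian(W[m],0))
rel(.479,.375,.42,-.056)
E
```

```text
[ 0.45584527 -0.04420187  0.21240823] [3.13893372e+00 1.93972091e-05 1.51594206e+00] 26.85
grip 89 [474.54198585 141.34374202]
-94.28444338107127 -7.586345186748517
handle 424 [0.4799421  0.40434349 0.33567201]
rel [ 1.702 -0.004 -0.834] [ 0.0004 -0.      0.2495]
```

View pics/top8.png

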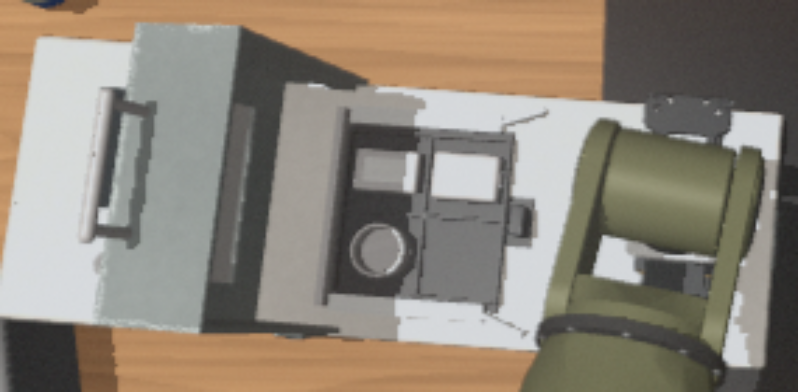

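The tray sits against the back stop (edges at crop x≈347–350), the pieces are still in place and the hood is up. Next I fetch the hood handle at about (480,404,334) mm.

Request:
play_rows:
  motion:
    - [[0, 0, -0.2, 0, 0, 0.2495, -0.15], [0.1, 0, -0.4, 0, 0, 0.2495, -0.15], [0.9, 0, -0.9, 0, 0, 0.2495, -0.15], [0.9, 0, -0.9, 0, 0, 0.2495, -0.15], [0.9, 0, -0.9, 0, 0, 0.2495, -0.15], [0.9, 0, -0.9, 0, 0, 0.2495, -0.15], [0.9, 0, -0.9, 0, 0, 0.2495, -0.15], [0.9, 0, -0.9, 0, 0, 0.2495, -0.15], [0.9, 0, -0.9, 0, 0, 0.2495, -0.15], [0.9, 0, -0.9, 0, 0, 0.2495, -0.15]]

```text
time_s: 27.9
ee_pos: [0.4683, 0.1827, 0.4361]
eef_rot: [-3.141, -0.0, 0.067]
force: [0.0, 0.3, -0.0]
grip_width: 0.04
grip_force: 0.0
```

```bash
python3 - <<'E'
from m import *
o=get_obs();print(o['ee_pos'],o['eef_rot'],o['grip_width']);rel(.480,.4045,.336,-.056)
W=cloud(dict(np.load('top8.npz')))
# handle axis: points in the bar's middle
c=dict(np.load('top8.npz'))
for v in (195,205,212,220,228): print(v,[tuple((W[v,u]*1000).round(0).astype(int).tolist()) for u in range(90,104,2)])
E
```

```text
[0.46834098 0.18272905 0.43612479] [-3.14125729e+00 -1.65321638e-04  6.68587362e-02] 0.03997106123554595
rel [ 0.106 -0.882  0.401] [-0.0001 -0.      0.0196]
195 [(535, 507, 174), (535, 503, 174), (511, 408, 337), (511, 403, 337), (511, 401, 334), (535, 481, 175), (535, 477, 174)]
205 [(509, 505, 175), (489, 410, 338), (489, 407, 335), (489, 403, 334), (509, 485, 174), (509, 479, 176), (496, 417, 283)]
212 [(491, 502, 176), (474, 409, 337), (473, 403, 339), (474, 403, 331), (491, 483, 174), (480, 420, 283), (480, 415, 284)]
220 [(456, 411, 338), (456, 407, 337), (457, 404, 334), (471, 486, 175), (471, 481, 174), (461, 417, 285), (461, 412, 287)]
228 [(439, 409, 339), (439, 406, 337), (439, 403, 333), (451, 484, 174), (443, 420, 286), (443, 416, 285), (443, 412, 283)]
```

Request:
play_rows:
  motion:
    - [[0.05, -0.2, 0, 0, 0, 0.0196, -0.15], [0.106, -0.4, 0, 0, 0, 0.0196, -0.15], [0.106, -0.6, 0, 0, 0, 0.0196, -0.15], [0.106, -0.8, 0, 0, 0, 0.0196, -0.15], [0.106, -0.886, 0, 0, 0, 0.0196, -0.15], [0.106, -0.886, 0, 0, 0, 0.0196, -0.15], [0.106, -0.886, 0.15, 0, 0, 0.0196, -0.15], [0.106, -0.886, 0.3, 0, 0, 0.0196, -0.15], [0.106, -0.886, 0.395, 0, 0, 0.0196, -0.15], [0.106, -0.886, 0.395, 0, 0, 0.0196, -0.15]]

```text
time_s: 28.9
ee_pos: [0.4785, 0.4037, 0.3343]
eef_rot: [3.138, 0.004, -0.052]
force: [-0.4, -0.6, 0.6]
grip_width: 0.0401
grip_force: 0.0
```

Request:
play_rows:
  motion:
    - [[0, 0, 0, 0, 0, 0, -1], [0, 0, 0, 0, 0, 0, -1], [0, 0, 0, 0, 0, 0, -1], [0, 0, 0, 0, 0, 0, -1]]
  grip_force: 15

```text
time_s: 29.3
ee_pos: [0.4791, 0.4049, 0.3384]
eef_rot: [-3.14, -0.001, -0.051]
force: [-0.5, -0.2, 3.2]
grip_width: 0.0114
grip_force: 14.8
```

```bash
python3 - <<'E'
from m import *
o=get_obs();print(o['ee_pos'],o['eef_rot'],o['grip_width'],o['force'])
r=np.hypot(.263,.030);a0=np.pi-np.arctan2(.030,.263);P=lambda t:np.array([r*np.cos(a0-t),r*np.sin(a0-t)])
for T in (1.75,.9):
  for k in range(1,11):
    th=T-k*.085; d=P(th)-P(T); print(round(th,3),(-d/.25).round(3))
E
```

```text
[0.47910657 0.40493947 0.3384421 ] [-3.14007874e+00 -1.25975427e-03 -5.14073175e-02] 0.011442976756438739 [-0.46158545 -0.2444962   3.16364275]
1.665 [ 0.087 -0.022]
1.58 [ 0.176 -0.037]
1.495 [ 0.266 -0.044]
1.41 [ 0.356 -0.044]
1.325 [ 0.445 -0.036]
1.24 [ 0.534 -0.02 ]
1.155 [0.621 0.003]
1.07 [0.705 0.033]
0.985 [0.787 0.071]
0.9 [0.866 0.115]
0.815 [0.074 0.051]
0.73 [0.144 0.108]
0.645 [0.209 0.17 ]
0.56 [0.268 0.238]
0.475 [0.321 0.311]
0.39 [0.367 0.388]
0.305 [0.407 0.468]
0.22 [0.441 0.552]
0.135 [0.466 0.638]
0.05 [0.485 0.726]
```

Request:
play_rows:
  motion:
    - [[0, 0.087, -0.022, 0, 0, 0, -1], [0, 0.176, -0.037, 0, 0, 0, -1], [0, 0.266, -0.044, 0, 0, 0, -1], [0, 0.356, -0.044, 0, 0, 0, -1], [0, 0.445, -0.036, 0, 0, 0, -1], [0, 0.534, -0.02, 0, 0, 0, -1], [0, 0.621, 0.003, 0, 0, 0, -1], [0, 0.705, 0.033, 0, 0, 0, -1], [0, 0.787, 0.071, 0, 0, 0, -1], [0, 0.866, 0.115, 0, 0, 0, -1]]

```text
time_s: 30.3
ee_pos: [0.4676, 0.1879, 0.3088]
eef_rot: [-3.141, -0.0, -0.051]
force: [0.7, 3.2, -4.8]
grip_width: 0.0112
grip_force: 15.0
```

Request:
play_rows:
  motion:
    - [[0, 0.074, 0.051, 0, 0, 0, -1], [0, 0.144, 0.108, 0, 0, 0, -1], [0, 0.209, 0.17, 0, 0, 0, -1], [0, 0.268, 0.238, 0, 0, 0, -1], [0, 0.321, 0.311, 0, 0, 0, -1], [0, 0.367, 0.388, 0, 0, 0, -1], [0, 0.407, 0.468, 0, 0, 0, -1], [0, 0.441, 0.552, 0, 0, 0, -1], [0, 0.466, 0.638, 0, 0, 0, -1], [0, 0.466, 0.638, 0, 0, 0, -1]]

```text
time_s: 31.3
ee_pos: [0.4612, 0.0731, 0.1469]
eef_rot: [-3.139, 0.002, -0.052]
force: [-0.2, 15.4, -6.1]
grip_width: 0.0113
grip_force: 15.0
```

Now I open the grip, lift clear and let the hood sink the rest of the way.

Request:
play_rows:
  motion:
    - [[0, 0, 0, 0, 0, 0, -0.2], [0, 0, 0, 0, 0, 0, -0.2], [0, 0, 0, 0, 0, 0, -0.2], [0, 0, -0.2, 0, 0, 0, -0.2], [0, 0, -0.4, 0, 0, 0, -0.2], [0, 0.2, -0.6, 0, 0, 0, -0.2], [0, 0.5, -0.6, 0, 0, 0, -0.2], [0, 0.8, -0.6, 0, 0, 0, -0.2], [0, 1, -0.6, 0, 0, 0, -0.2], [0, 1, -0.6, 0, 0, 0, -0.2]]

```text
time_s: 32.3
ee_pos: [0.4492, -0.1642, 0.2994]
eef_rot: [3.141, -0.001, -0.051]
force: [0.9, -0.3, -0.6]
grip_width: 0.0372
grip_force: 0.0
```

Request:
play_rows:
  motion:
    - [[0, 0.2, 0, 0, 0, 0, -0.2], [0, 0.4, 0, 0, 0, 0, -0.2], [0, 0.6, 0, 0, 0, 0, -0.2], [0, 0.6, 0, 0, 0, 0, -0.2], [0, 0.6, 0, 0, 0, 0, -0.2], [0, 0.6, 0, 0, 0, 0, -0.2], [0, 0.6, 0, 0, 0, 0, -0.2], [0, 0.6, 0, 0, 0, 0, -0.2], [0, 0.6, 0, 0, 0, 0, -0.2], [0, 0.6, 0, 0, 0, 0, -0.2]]

```text
time_s: 33.3
ee_pos: [0.4422, -0.3116, 0.2988]
eef_rot: [3.141, -0.0, -0.051]
force: [-0.4, -0.4, -0.1]
grip_width: 0.0376
grip_force: 0.0
```

```bash
python3 - <<'E'
from m import *
o=get_obs();print(o['ee_pos'],o['force'],o['time_s'])
c=snap('top','top9.png');d=dict(np.load('top0.npz'))
a=c['z_map'][200:250,165:270];b=d['z_map'][200:250,165:270];print('depth diff hood',np.nanmedian(a-b),np.percentile(abs(a-b),90))
for cc in(c,d):
    W=cloud(cc);g=cc['frame'].mean(2);m=(W[:,:,2]>.085)&(W[:,:,2]<.14)&(g>110);m[:,:256]=0;m[:,275:]=0;m[:200]=0;m[255:]=0
    v,u=np.nonzero(m);print(len(u),u.mean(),v.mean(),np.nanmean(W[m][:,2]))
E
```

```text
[ 0.44217534 -0.3116      0.2987542 ] [-0.3695058  -0.3664368  -0.07122073] 33.3
depth diff hood 0.00016057491 0.005526687
253 263.2292490118577 227.0592885375494 0.11368427314398437
245 263.21632653061226 227.17142857142858 0.11364178132704401
```

View pics/top9.png

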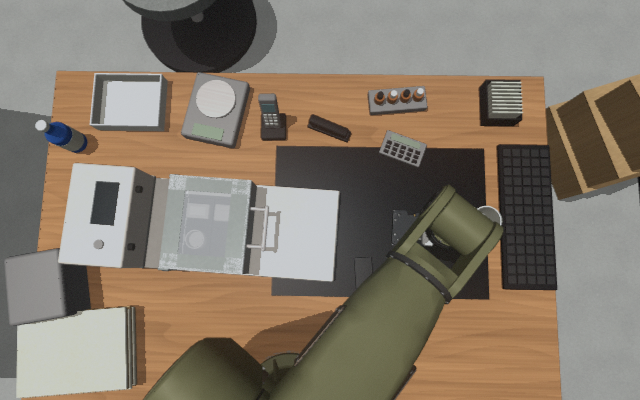

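The hood is shut, with the handle and depth matching the first picture. The pieces show through the window at about (198,212), (221,213) and (193,240). I'll let it settle for a second and hand in.

Request:
play_rows:
  motion:
    - [[0, 0, 0, 0, 0, 0, -0.2], [0, 0, 0, 0, 0, 0, -0.2], [0, 0, 0, 0, 0, 0, -0.2], [0, 0, 0, 0, 0, 0, -0.2], [0, 0, 0, 0, 0, 0, -0.2], [0, 0, 0, 0, 0, 0, -0.2], [0, 0, 0, 0, 0, 0, -0.2], [0, 0, 0, 0, 0, 0, -0.2], [0, 0, 0, 0, 0, 0, -0.2], [0, 0, 0, 0, 0, 0, -0.2]]

```text
time_s: 34.35
ee_pos: [0.4421, -0.3119, 0.2986]
eef_rot: [3.142, -0.0, -0.051]
force: [-0.5, -0.7, -0.8]
grip_width: 0.0375
grip_force: 0.0
```

```bash
python3 -c "
from station import workorder
print(workorder.hand_in())"
```

```text
the job is handed in; nothing more can be done
None
```

The job is handed in at 34 s, with no verdict returned: bar, case and salt each lie in their own tray compartment, the tray is home, the hood is shut, and no bystander was knowingly touched.

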